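Slide the pearl tray home into the bench corner

ROBOT

A 7-joint arm with a two-finger parallel gripper is mounted at the origin on the work surface. World frame = base frame: x ahead of the robot, y to its left, z up, the work surface at z = 0. Lengths are in m, angles in rad, forces in N, time in s.
With the tool pointing down it reaches from about 0.4 to 0.85 m from the base axis. Payload 6.9 kg.
Tool frame: the origin (TCP) lies midway between the tips of the shut fingers; the grasp point (between the pads) lies behind it (ctrl.pinch_z is the z of the grasp point in the tool frame, in m); z points along the fingers, y is the line along which they close (so a half turn about z gives the same grasp; the last joint's range is limited). The gripper opens to 85 mm and grips with 20 to 120 N. Pads are 22 mm wide; open, the fingers measure 114 mm over their backs; the gripper's body (76 mm by 85 mm) begins 54 mm behind the grasp point. The pads swing forward as they close: fully open they stand 13 mm farther back than shut.
Start: joints at [0.105, 0.507, -0.238, 1.5, 0.126, 1.149, -0.155], TCP at [0.625, -0, 0.231] pointing down, gripper open.
Joint ranges: [-3.08, 3.08], [-0.24, 2.05], [-1.43, 1.35], [0, 2.5], [-1.52, 4.66], [0.17, 1.96], [-2.89, 2.89]. Speed limits (rad/s): [2.39, 2.39, 3.14, 3.14, 3.14, 3.14, 3.14].

INTERFACE

Orientations are given as a unit quaternion [w, x, y, z].
In Python, from station import ctrl, get_state, vision, ticket, models gives the robot as it stands. Calls block until the motion is done:
- ctrl.movep(position, orientation): joint-space move of the TCP to a pose.
- ctrl.movel(position, frame=None, max_speed=0.15): straight line of the TCP; frame=None keeps the orientation; max_speed is the mean speed in m/s.
- ctrl.set_joints(angles): joint-space move.
- ctrl.ungrasp() and ctrl.close_gripper(force=None): open the fingers fully, or close them until they stop; force is the grip in N (None keeps the last).
- ctrl.pause(seconds).
- ctrl.ik(position, orientation): joint angles nearest the present ones, or None.
- get_state(): the state.
- vision.grab_frame(name): name is "scene" or "side" or "wrist"; returns (picture, depth): 400x640x3 uint8, blue, green, red; 400x640 float32, m along the optical axis (not along the pixel's ray), 0 where there is no reading.
- vision.camera_info(name): a dict with "mtx" (3x3 intrinsics, pixels), "dist_coeffs" ([k1, k2, p1, p2, k3] as OpenCV has them; the pictures are not rectified), "R" (3x3) and "t" (3): a world point X has camera coordinates R X + t; the wrist camera has in their place "hand_eye" (4x4, takes a point from camera to tool coordinates, whose origin is the TCP and whose axes are the flange's). Camera axes: x right, y down, z forward; pixel columns grow to the right and rows downward; lengths in m; the calibration is good to about 2 mm. A picture is of the moment at which its call begins: read the wrist's pose just before it. camera_info takes no time and is no camera call.
A pose or a line that the arm cannot do raises ctrl.Unreachable and nothing moves.
- ticket.close_job(): hands the job in; it is judged then, once.
Trained networks look in the newest picture that a camera, given by its name, has taken for a name from the list of things; names that differ only in an ending like _2 or _b are one class to them, and where a whole thing is asked for, a point or a joint stands for the part that bears it (a point fixed in the world has none). Each returns a list of dicts, best first, with "p" (0 to 1); they miss things now and then, are a little off and sometimes report something else, mostly with a low value. They report only what shows in the picture. A call takes as long as a camera call. They do not tell look-alikes from the thing itself.
- models.recognise(camera, target): "point" ([column, row] in pixels, amid what is visible of it).
- models.masks_of(camera, target): "mask" (400x640 bool, what is visible of it) and "point" ([column, row] in pixels, amid what is visible of it).
The state is a dict: "time": time; "qpos": joint angles; "qd": joint speeds; "tau": joint torques, N m; "tcp_pos": TCP position; "eef_rot": TCP orientation; "contact_force": force on the tool from outside, world axes, zero at the start; "wrist_torque": the same for the moment, N m; "width": finger opening in m; "gripper_force": force on a finger pad.
Only numpy, scipy, OpenCV 4.12 (cv2) and the standard library are available. Lean on these libraries where they do the work, as an engineer would, in place of code of your own. Each camera call takes 0.05 s, during which the arm holds its last target. There are 200 camera calls.

TASK

Using only the fingertips or the outside of the fingers, push the wooden pearl tray along the jewellery bench into the corner between the long back batten and the short side batten, so that it lies square and flush against both, its long side along the back batten. Slide it calmly without picking it up, lifting, tipping or shooting it across the bench, leave the cup, jar and pliers where they are, and finish with the hand clear.

Things in the scene. Friction and masses are not known exactly. Their poses are not given: they have to be found in the camera images.
- tray: Loose shallow dark-wood tray filled to the rim with rows of pearls fixed on a cream liner; to the touch it is one solid block, 90 mm along its x, 130 mm along its y and 24 mm high, 0.25 to 0.5 kg, too wide to grasp. Origin: centre of its underside, z up. It starts on the bench in front (robot side) of the back batten, turned up to about 0.45 rad from it.
- back_batten: Fixed honey-coloured wooden strip on the bench, 20 mm along its x, 400 mm along its y, 18 mm high. Origin: centre of its underside. Its straight front face, the stop, is 10 mm from the origin towards its own -x (the robot side). It stands turned by up to about 0.2 rad from run to run.
- side_batten: Fixed honey-coloured wooden strip, 100 mm along its x, 20 along y, 18 high; origin: centre of underside, axes parallel to the back batten's. It butts square against the back batten's front face, 190 mm from its middle, at its +y end in some runs, its -y end in others, and reaches 100 mm towards the robot. Second stop: its face that looks to the back batten's middle, 10 mm from its origin.
- cup: Bystander: loose white ceramic cup, 50 mm across, 45 mm high, standing near the other end of the back batten, 190 mm from the batten's middle and 60 mm in front of its centre line. Origin: centre of its underside.
- jar: Bystander: loose pale jar with a lid, 48 mm across, 60 mm high, standing to one side of the work. Origin: centre of its underside.
- pliers: Bystander: loose small pliers lying flat to one side of the work, about 130 mm long along their x (jaws to +x), 50 mm wide, 10 mm high. Origin: the pivot, at the underside.
Mind the look-alikes: they are no part of the job. What is shaped like the tray but orange is not meant.

How it is judged:
At the end, for the whole second after the job is handed in: The tray lies flat and still on the bench inside the corner: its far long side within 4 mm of the back batten, its end within 4 mm of the side batten (both at mid-face), square to the battens within 0.045 rad, robot clear (x of tray in the frame of back_batten between -0.059 and -0.05 m and y of tray in the frame of side_batten between -0.079 and 0.079 m and horizontal distance between tray and back_batten below 0.15 m and angle between the y axis of tray and the y axis of back_batten, either way round below 0.045 rad and height (world z) of tray below 0.004 m and angle between tray's own z axis and vertical below 0.05 rad and linear speed of tray below 0.01 m/s); the robot touches nothing.
It fails at once if the tray is lifted off the bench (over 8 mm) (height (world z) of tray above 0.008 m).
It fails at once if the tray is tipped (over 0.15 rad) (angle between tray's own z axis and vertical above 0.15 rad).
It fails at once if the tray is shot across the bench (over 0.5 m/s) (linear speed of tray above 0.5 m/s).
It fails at once if the cup, jar or pliers are disturbed (moved over 20 mm) (distance of any of cup, jar, pliers from where it was at the start of the episode above 0.02 m).
It also fails if it takes over 45 s, if anything falls off the work surface, if the arm or the gripper's body presses on something with over 40 N, if the wrist force passes 120 N, or if a joint passes its speed limit or range.

## Working session

There is one attempt and no reset: what is moved stays moved. The work goes in short steps, each a Python script; the robot and the scene stay as the last script left them, time stands still between calls to the robot, and variables do not carry over. Pictures are saved under pics/ and viewed, at most 10 in all, crops included, and the job is handed in when it is done.

```bash
ls; mkdir -p pics; python3 - <<'E'
from station import *
import cv2,numpy as np
ims=[]
for c in ["scene","side"]:
    im,d=vision.grab_frame(c); cv2.imwrite(f"pics/{c}0.png",im); np.save(f"pics/{c}0.npy",d)
    i=vision.camera_info(c); print(c,i)
    for n in ["tray","back_batten","side_batten","cup","jar","pliers"]:
        print(n,[(np.round(r["point"]).tolist(),round(r["p"],2),int(r["mask"].sum())) for r in models.masks_of(c,n)])
s=get_state();print(s["time"],s["eef_rot"],s["tcp_pos"],ctrl.pinch_z)
E
```

```text
pics
scene {'mtx': array([[367.80167927,   0.        , 320.51522332],
       [  0.        , 367.80167927, 201.82416701],
       [  0.        ,   0.        ,   1.        ]]), 'dist_coeffs': array([-0.00094551,  0.        ,  0.        ,  0.        ,  0.        ]), 'R': array([[ 0.85342057,  0.52112082, -0.01031595],
       [ 0.35614342, -0.59746568, -0.71846825],
       [-0.38057219,  0.60948163, -0.69548325]]), 't': array([-0.46764724, -0.1569876 ,  1.01149043])}
tray [([304.0, 152.0], 0.86, 1380), ([317.0, 216.0], 0.81, 2281), ([225.0, 268.0], 0.8, 3180), ([242.0, 185.0], 0.57, 1833)]
back_batten [([371.0, 250.0], 0.94, 1799)]
side_batten [([383.0, 172.0], 0.89, 439)]
cup [([312.0, 292.0], 0.86, 790)]
jar [([343.0, 123.0], 0.75, 322)]
pliers [([149.0, 291.0], 0.76, 735)]
side {'mtx': array([[435.64355857,   0.        , 322.13714627],
       [  0.        , 435.64355857, 201.32492539],
       [  0.        ,   0.        ,   1.        ]]), 'dist_coeffs': array([-0.10489425,  0.        ,  0.        ,  0.        ,  0.        ]), 'R': array([[-0.98479106, -0.17369353,  0.00413842],
       [-0.12703434,  0.70358907, -0.69915999],
       [ 0.11852782, -0.68905223, -0.71495327]]), 't': array([0.52734229, 0.07580906, 0.92195806])}
tray [([321.0, 200.0], 0.96, 2064), ([407.0, 215.0], 0.88, 2309), ([364.0, 148.0], 0.61, 1551), ([370.0, 273.0], 0.6, 2900)]
back_batten [([259.0, 211.0], 0.85, 1575)]
side_batten [([272.0, 270.0], 0.75, 685)]
cup [([292.0, 141.0], 0.86, 383)]
jar [([353.0, 336.0], 0.76, 927)]
pliers [([405.0, 128.0], 0.73, 318)]
0.7 [1.44016641e-05 7.07129485e-01 7.07084076e-01 2.48147645e-06] [ 6.24993764e-01 -3.81043807e-05  2.31300466e-01] -0.0187
```

View pics/scene0.png

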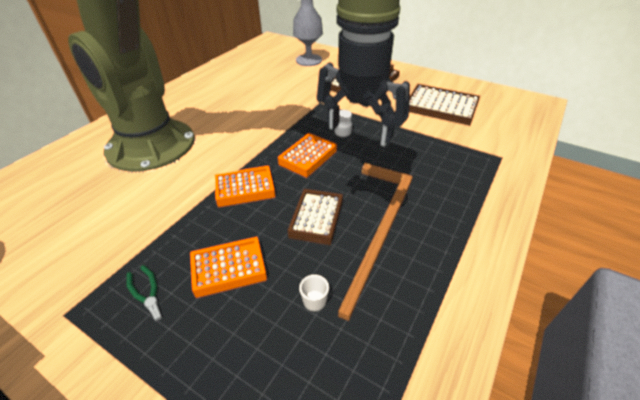

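View pics/side0.png

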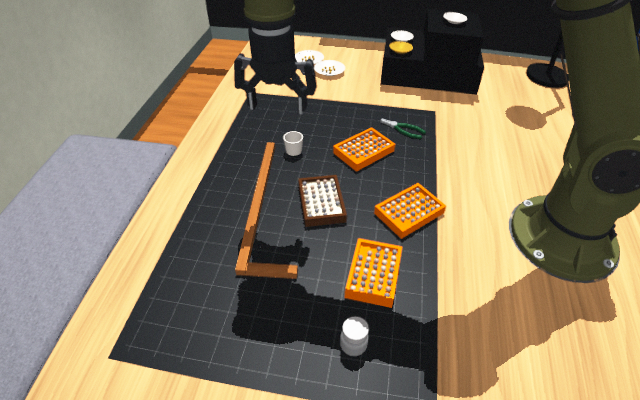

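Both views show the same layout. Tray candidates:
- Dark-wood tray: scene (317,216), side (321,200).
- Orange look-alikes: scene (307,153), (244,185), (227,266).
- Dark tray far off the mat: scene (443,103).

I choose the dark one in front of the batten at scene (317,216). I'll check it in a crop and measure it.

```bash
cat > h.py <<'E'
from station import *
import cv2,numpy as np
def cloud(c,d,mask):
    i=vision.camera_info(c); m=mask&(d>0)
    v,u=np.nonzero(m); z=d[v,u]
    n=cv2.undistortPoints(np.stack([u,v],1).astype(float)[:,None],i["mtx"],i["dist_coeffs"])[:,0]
    P=np.c_[n*z[:,None],z]; return (P-i["t"])@i["R"]
def rect(P,lo,hi):
    Q=P[(P[:,2]>lo)&(P[:,2]<hi)]
    med=np.median(Q[:,:2],0); Q=Q[np.linalg.norm(Q[:,:2]-med,axis=1)<.25]
    (cx,cy),(w,h),a=cv2.minAreaRect((Q[:,:2]*1000).astype(np.float32))
    a=np.deg2rad(a)
    if w>h: a-=np.pi/2; w,h=h,w     # y (long) axis = [-sin a, cos a]
    a=(a+np.pi/2)%np.pi-np.pi/2
    return np.round([cx,cy,w,h,a],3),len(Q),np.round(np.percentile(Q[:,2],[5,50,95]),4)
def dark(im,r):
    return np.median(im[r["mask"]],0)
def find(c,im,d,n):
    rs=models.masks_of(c,n)
    if n=="tray":   # orange look-alikes: high saturation
        hsv=cv2.cvtColor(im,cv2.COLOR_BGR2HSV)
        rs=[r for r in rs if ((hsv[...,1]>190)&(hsv[...,2]>150))[r["mask"]].mean()<.2]
    return rs[0] if rs else None
E
python3 - <<'E'
from h import *
for c in ["scene","side"]:
    im,d=vision.grab_frame(c)
    if c=="side": cv2.imwrite("pics/crop.png",cv2.resize(im[130:290,220:420],None,fx=3,fy=3))
    for n,lo,hi in [("tray",.015,.04),("back_batten",.012,.03),("side_batten",.012,.03),("cup",.02,.06),("jar",.03,.08),("pliers",.003,.03)]:
        r=find(c,im,d,n)
        if r: print(c,n,np.round(r["point"]),*rect(cloud(c,d,r["mask"]),lo,hi))
    P=cloud(c,d,d>0)
    f=P[(abs(P[:,0]-.6)<.15)&(abs(P[:,1])<.3)]; print("floor z",np.median(f[:,2]))
E
```

```text
scene tray [316. 215.] [ 5.39279e+02 -4.12400e+00  9.06120e+01  1.33529e+02  3.24000e-01] 1830 [0.0154 0.0214 0.0255]
scene back_batten [373. 253.] [6.82030e+02 1.60890e+01 2.01060e+01 3.95017e+02 1.08000e-01] 1548 [0.016  0.0185 0.0201]
scene side_batten [385. 173.] [602.178 200.461  22.527  99.197  -1.444] 285 [0.0135 0.0184 0.0205]
scene cup [312. 290.] [ 6.43057e+02 -1.76291e+02  4.78010e+01  4.84860e+01  5.84000e-01] 511 [0.0216 0.0371 0.046 ]
scene jar [344. 124.] [4.32851e+02 3.19369e+02 3.09510e+01 3.80400e+01 1.62000e-01] 184 [0.0315 0.053  0.0624]
scene pliers [149. 292.] [ 373.456 -326.228   48.453  124.043    1.097] 604 [0.0059 0.0093 0.0112]
floor z 0.001972293562954696
side tray [322. 200.] [ 5.37546e+02 -2.82100e+00  9.03390e+01  1.33054e+02  3.17000e-01] 1598 [0.0154 0.0212 0.0258]
side back_batten [258. 211.] [6.80141e+02 1.90490e+01 2.08890e+01 4.01704e+02 1.07000e-01] 1233 [0.0157 0.0185 0.0206]
side side_batten [272. 268.] [599.503 202.506  22.127  98.093  -1.493] 487 [0.014  0.0182 0.0205]
side cup [292. 139.] [ 640.598 -175.142   47.613   49.001    1.112] 300 [0.0218 0.0356 0.0461]
side jar [355. 338.] [424.821 324.542  43.595  45.385  -1.422] 738 [0.0325 0.0599 0.0623]
side pliers [402. 126.] [ 371.348 -322.834   49.053  127.597    1.17 ] 285 [0.0046 0.0097 0.013 ]
floor z 0.002282610700163708
```

View pics/crop.png

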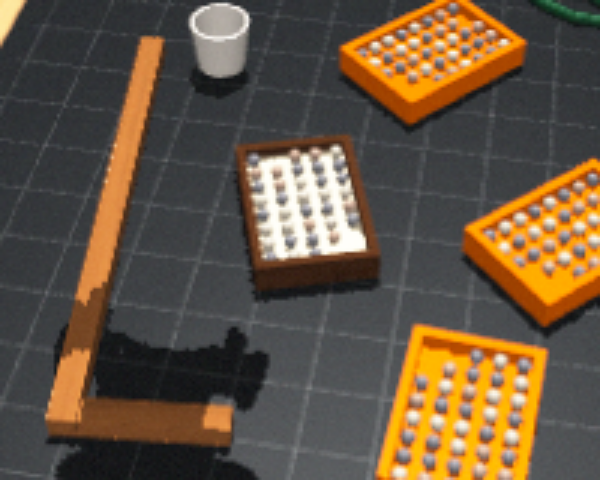

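The crop shows a dark-brown tray with a cream liner at crop (310,215), the L-shaped battens at left, and only orange trays elsewhere, so the choice holds. Next I'll get the obstacle positions in the batten frame and check reachability.

```bash
cat >> h.py <<'E'
B=np.array([.681,.0175]); TH=.1075
EX=np.array([np.cos(TH),np.sin(TH)]); EY=np.array([-EX[1],EX[0]])
def W(bx,by,z): return [*(B+bx*EX+by*EY),z]
def bf(p): p=np.asarray(p)[:2]-B; return np.array([p@EX,p@EY])
def Q(th): return [0,np.cos(th/2),np.sin(th/2),0]
def trayb():
    out=[]
    for c in ["scene","side"]:
        im,d=vision.grab_frame(c); r=find(c,im,d,"tray")
        if r:
            v,_,_=rect(cloud(c,d,r["mask"]),.015,.04); out.append([*bf(v[:2]/1000)*1000,v[4]-TH,v[2],v[3]])
        else: out.append(None)
    return [None if o is None else np.round(o,3) for o in out]
E
python3 - <<'E'
from h import *
for c in ["scene","side"]:
    im,d=vision.grab_frame(c)
    for r in models.masks_of(c,"tray"):
        v,_,_=rect(cloud(c,d,r["mask"]),.012,.05); 
        box=cv2.boxPoints(((v[0],v[1]),(v[2],v[3]),np.rad2deg(v[4])))/1000
        print(c,np.round(r["point"]),v,[np.round(bf(b)*1000).tolist() for b in box])
for p,t in [((-.235,-.006,-.002),TH),((-.235,-.006,.12),TH),((-.075,.12,-.002),TH),((-.055,-.12,.008),TH+np.pi/2),((-.055,-.12,.1),TH+np.pi/2)]:
    q=ctrl.ik(W(*p),Q(t)); print(p,None if q is None else np.round(q,2))
E
```

```text
scene [224. 268.] [ 464.608 -203.793   93.226  130.405   -0.73 ] [[-222.0, -119.0], [-319.0, -206.0], [-256.0, -275.0], [-159.0, -188.0]]
scene [304. 152.] [ 4.03877e+02  1.70762e+02  9.27170e+01  1.34416e+02 -6.60000e-02] [[-293.0, 256.0], [-316.0, 124.0], [-225.0, 108.0], [-202.0, 240.0]]
scene [316. 216.] [ 5.39121e+02 -3.82900e+00  9.05520e+01  1.33759e+02  3.24000e-01] [[-202.0, 50.0], [-173.0, -81.0], [-85.0, -62.0], [-113.0, 69.0]]
scene [242. 186.] [341.915  -9.04   93.74  129.797  -0.783] [[-319.0, 87.0], [-420.0, 6.0], [-361.0, -67.0], [-260.0, 14.0]]
scene [313. 292.] [ 6.43966e+02 -1.76273e+02  4.60860e+01  4.74480e+01  5.79000e-01] [[-89.0, -178.0], [-67.0, -220.0], [-26.0, -199.0], [-48.0, -157.0]]
side [324. 200.] [ 5.37253e+02 -3.34300e+00  9.08680e+01  1.33111e+02  3.23000e-01] [[-204.0, 50.0], [-175.0, -80.0], [-87.0, -61.0], [-115.0, 69.0]]
side [372. 274.] [ 4.03325e+02  1.71378e+02  8.90430e+01  1.32716e+02 -7.00000e-02] [[-292.0, 256.0], [-315.0, 125.0], [-227.0, 110.0], [-204.0, 240.0]]
side [406. 212.] [340.863  -7.663  93.331 134.401  -0.788] [[-318.0, 90.0], [-422.0, 6.0], [-364.0, -67.0], [-259.0, 17.0]]
side [363. 152.] [ 462.868 -202.19    93.94   131.781   -0.732] [[-223.0, -116.0], [-321.0, -204.0], [-258.0, -274.0], [-160.0, -186.0]]
(-0.235, -0.006, -0.002) [-0.07  0.61  0.06  2.22 -0.11  0.32 -1.37]
(-0.235, -0.006, 0.12) [-0.11  0.38  0.11  2.1  -0.07  0.66 -1.41]
(-0.075, 0.12, -0.002) [-0.32  0.74  0.1   1.8  -0.12  0.61 -1.6 ]
(-0.055, -0.12, 0.008) [ 0.25  0.77 -0.2   1.67  0.21  0.72  0.05]
(-0.055, -0.12, 0.1) [ 0.26  0.66 -0.23  1.6   0.18  0.9   0.08]
```

```bash
cat >> h.py <<'E'
def push(a,b,z,step,fmax,v=.05):
    a=np.array(a);b=np.array(b);n=max(1,int(np.ceil(np.linalg.norm(b-a)/step)))
    for k in range(1,n+1):
        p=a+(b-a)*k/n; ctrl.movel(W(*p,z),max_speed=v)
        s=get_state(); f=np.array(s["contact_force"])
        if np.linalg.norm(f[:2])>fmax: break
    print("end",np.round(bf(s["tcp_pos"])*1000,1),"z",round(s["tcp_pos"][2],4),"f",np.round(f,1),"t",round(s["time"],2))
    return p
E
python3 - <<'E'
from h import *
print(get_state()["width"])
ctrl.movep(W(-.228,-.006,.10),Q(TH))
ctrl.movel(W(-.228,-.006,-.002),max_speed=.12)
print(np.round(get_state()["contact_force"],1))
push((-.228,-.006),(-.16,-.006),-.002,.07,15,.06)
im,d=vision.grab_frame("side"); cv2.imwrite("pics/a.png",im[80:320,180:500])
print(trayb())
E
```

```text
0.08576862543808635
[-0.5  0.6  0.8]
end [-159.6   -6.1] z -0.0018 f [0.1 0.4 0.8] t 5.03
[None, array([-1.05228e+02, -1.45830e+01,  2.00000e-03,  8.87350e+01,
        1.34404e+02])]
```

View pics/a.png

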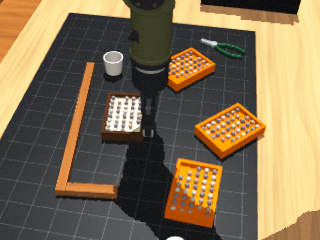

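The crop shows the tray at about (124,116), squared up by the two open fingertips. I'll continue the x push to about 3 mm short of the batten, then push along y with the fingers closed.

```bash
python3 - <<'E'
from h import *
p=push((-.16,-.006),(-.1125,-.006),-.002,.05,15,.05)
ctrl.movel(W(-.13,-.006,-.002),max_speed=.1)
ctrl.movel(W(-.13,-.006,.08),max_speed=.2)
print(trayb())
ctrl.movep(W(-.057,-.115,.09),Q(TH+np.pi/2))
ctrl.close_gripper()
print(trayb(),get_state()["time"])
ctrl.movel(W(-.057,-.115,.010),max_speed=.15)
print(np.round(get_state()["contact_force"],1))
push((-.057,-.115),(-.057,.0),.010,.06,15,.06)
print(trayb())
E
```

```text
end [-112.1   -6.1] z -0.0018 f [ 0.1 -0.5  1.4] t 6.38
[array([-5.70520e+01, -1.52600e+01,  3.00000e-03,  9.04570e+01,
        1.33893e+02]), array([-5.74060e+01, -1.36120e+01, -3.00000e-03,  9.30720e+01,
        1.33167e+02])]
[array([-5.51490e+01, -1.53230e+01,  4.00000e-03,  9.28530e+01,
        1.33343e+02]), array([-5.74840e+01, -1.40350e+01,  1.00000e-02,  9.33740e+01,
        1.34831e+02])] 9.675
[ 0.3  0.2 -0.1]
end [-56.8  -0.1] z 0.0101 f [ 0.3 -0.3  0.6] t 12.57
[array([-39.457,  72.558,  -0.276,  86.685, 148.251]), array([-5.81270e+01,  7.93320e+01, -2.00000e-03,  9.07410e+01,
        1.33115e+02])]
```

```bash
python3 - <<'E'
from h import *
push((-.057,0),(-.057,.03),.010,.04,15,.05)
p=push((-.057,.03),(-.057,.05),.010,.002,8,.03)
ctrl.movel(W(-.057,p[1]-.02,.010),max_speed=.1)
ctrl.movel(W(-.057,p[1]-.02,.08),max_speed=.2)
ctrl.movep(W(-.17,.10,.08),Q(TH)); ctrl.ungrasp()
print(trayb())
ctrl.movel(W(-.13,.10,.08),max_speed=.15)
ctrl.movel(W(-.13,.10,-.002),max_speed=.15)
print(np.round(get_state()["contact_force"],1))
push((-.13,.10),(-.113,.10),-.002,.02,8,.05)
p=push((-.113,.10),(-.1,.10),-.002,.0015,8,.03)
ctrl.movel(W(-.13,.10,-.002),max_speed=.1)
ctrl.movel(W(-.15,.10,.1),max_speed=.2)
print(trayb(),get_state()["time"])
im,d=vision.grab_frame("side"); cv2.imwrite("pics/b.png",cv2.resize(im[180:300,220:380],None,fx=4,fy=4))
E
```

```text
end [-56.9  30.6] z 0.01 f [-0.  -0.4  1. ] t 13.53
end [-56.8  39.6] z 0.01 f [ 1.9 -8.3  0.1] t 15.28
[array([-5.50120e+01,  1.20327e+02, -3.00000e-03,  9.31730e+01,
        1.42478e+02]), array([-5.69050e+01,  1.18085e+02, -1.60000e-02,  9.41520e+01,
        1.33850e+02])]
[0.4 0.  0.4]
end [-112.7  100. ] z -0.0019 f [-0.4 -1.  -0.1] t 19.96
end [-109.3  100. ] z -0.0022 f [-8.  -2.   4.3] t 20.96
[array([-5.45510e+01,  1.19867e+02,  3.00000e-03,  9.09140e+01,
        1.41211e+02]), array([-5.44450e+01,  1.17059e+02, -1.00000e-03,  9.31910e+01,
        1.33070e+02])] 22.2
```

View pics/b.png

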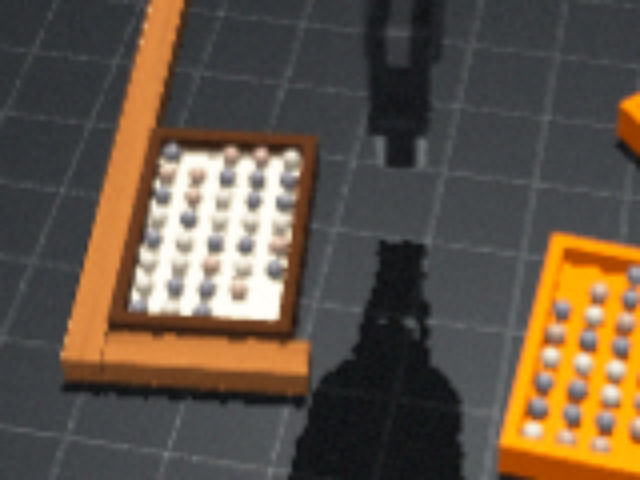

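The picture shows the tray flush against the back batten (left edge, about x=135) and the side batten (bottom edge, about y=330), and square to both. Both pushes ended on a firm force stop, and the hand is clear.

```bash
python3 - <<'E'
from h import *
print(ticket.close_job())
E
```

```text
the job is handed in; nothing more can be done
None
```

The tray was pushed into the corner and lies flush and square against both battens in the last picture, with the hand clear, and I handed the job in after about 22 s on the robot's clock; no verdict was returned.

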